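# Stamp a plywood blank with the two-stage palm button

### The job

Slide the plywood blank lying on the bed of the blue marking press fully home against the back stop. Then press the red two-stage palm button down to its halfway stop, pause there for about a second, and press it on fully down until it latches; let go of it. The second stage cannot be undone, so do not push it early, and leave everything else on the bench where it is.

Things in the scene. Friction and masses are not known exactly. Their poses are not given: they have to be found in the camera images.
- blank_center (a point): Centre (half-way up) of the loose plywood blank, 140 (x) x 60 (y) x 20 (z) mm, about 0.12 kg. It lies flat on the press bed (bed top 20 mm above the table, so its centre is at 30 mm), long side along two guide rails with 6 mm play each side, drawn 25 to 60 mm back from the stop towards the robot. Its near end is 70 mm from this point.
- bed_home (a point): Fixed point of the press: where the blank's centre (z = 30 mm) is once fully home. x points along the rails to the back stop (away from the robot), z up. The stop is the flat front of the blue column, 70 mm on along x. The blue bed, 130 mm wide, begins 150 mm before this point. Rails: inner faces 36 mm either side, 8 mm high; red marks on them, 70 mm before this point, show the near end of a blank that is home.
- head_front (a point): Middle of the lower front edge of the grey press head, 135 mm above the table, 15 mm beyond bed_home along the rails; same axes. The head is 100 mm wide and reaches up to 215 mm (a stud to 229 mm) and 120 mm back. Below it hangs the brass-footed ram, down to 68 mm above the table before stamping. The bed before the head is open above.
- button_top (a point): Centre of the top of the red palm button, a cap of 64 mm diameter, 20 mm thick, on a grey console 120 x 120 x 50 mm. It moves straight down; this point moves with it: 103 mm above the table at the start, 93 at the halfway stop, 83 fully down. A 10 mm gap parts cap and yellow collar, another collar and console: the first closes at the halfway stop, the second fully down.
- stage_one (a joint): First stage: how far the red cap is pressed down onto the yellow collar, 0 (up) to 0.010 m (halfway stop). A spring brings it back up; it needs 2.5 N at the start and 5 N at the stop.
- stage_two (a joint): Second stage: how far the yellow collar (with the cap on it) is pressed on down, 0 (as it starts) to 0.010 m (fully down, hard stop). It needs about 14 N and stays wherever it is pushed to, so it latches and never comes back. It drives the press ram down onto the blank, stopping just above it.
- brush: Bystander, not to be moved: bench brush, 200 mm long.
- sander: Bystander, not to be moved: cork sanding block with a wooden grip, 110 x 60 x 46 mm.
- spare: Bystander, not to be moved: spare plywood piece, 140 x 60 x 20 mm, lying flat on the table on the left side (NOT the one in the press).
- hammer: Bystander, not to be moved: hammer lying on the table.
- glue: Bystander, not to be moved: glue bottle, 64 mm diameter, 170 mm tall.
- tin: Bystander, not to be moved: dark steel tin, 80 mm diameter, 100 mm tall.
- driver: Bystander, not to be moved: screwdriver lying on the table.
Not all that is in view belongs to the job. What is shaped like the part that bears blank_center but pink is not meant. Leave any pink look-alike of the part that bears button_top alone.

How it is judged:
By the outcome, as a careful person would: the job done as asked, in the order asked, and still so for the second after the job is handed in, with the robot touching nothing.
It also fails if it takes over 51 s, if anything falls off the work surface, if the arm or the gripper's body presses on something with over 40 N, if the wrist force passes 120 N, or if a joint passes its speed limit or range.

### The arm

A 6-joint arm with a two-finger parallel gripper is mounted at the origin on the work surface. World frame = base frame: x ahead of the robot, y to its left, z up, the work surface at z = 0. Lengths are in m, angles in rad, forces in N, time in s.
With the tool pointing down it reaches from about 0.425 to 0.95 m from the base axis. Payload 14.7 kg.
Tool frame: the origin (TCP) lies at the centre of the arm's flange, where the gripper is bolted on; the fingertips stand 173 mm ahead of it and the grasp point (between the pads) lies 155 mm ahead of it; z points along the fingers, y is the direction in which the jaws open and shut (so a half turn about z gives the same grasp; the last joint's range is limited). The gripper opens to 85 mm and grips with 20 to 120 N. Pads are 22 mm wide; open, the fingers measure 114 mm over their backs; the gripper's body (76 mm by 85 mm) begins 54 mm behind the grasp point. The pads swing forward as they close: fully open they stand 13 mm farther back than shut.
Start: joints at [1.256, 0.48, 1.596, -0, 1.065, -0.047], TCP at [0.172, 0.627, 0.405] pointing down, gripper open.
Joint ranges: [-2.75, 2.75], [-0.82, 2.05], [0.23, 2.67], [-1.56, 4.7], [0.09, 2.69], [-2.92, 2.92]. Speed limits (rad/s): [1.89, 1.89, 2.39, 3.01, 3.01, 3.01].

### API

Orientations are given as a unit quaternion [w, x, y, z].
In Python, from station import sense, read_camera, camera_params, hand_in, spot_in, outline_of, landmark_of gives the robot as it stands.
- The arm moves only by the tool step_arm, never from a script. Its argument "deltas" is one flat list of numbers, 7 for each row, row after row: the turn, a rotation vector about the tool's x, y, z in rad, then the shift along the tool's x, y, z in m, then the opening, from 0 (shut) to 1 (fully open). A call has 1 to 12 rows; each row shifts and turns the commanded pose from where the row before left it, along the tool's axes as they then stand; what a row does not reach is not made up. A row lasts 1/10 s, in which the tool goes at most 50 mm and 8.59 degrees, less where a joint would pass 70% of its speed; a pose out of reach is approached as far as the arm can. A call with a gripper value outside its range is refused whole. The fingers move at their own pace and stop on an object; "grip_force" is the grip in N (left out, the last holds). Time passes only in rows, so rows that do not move let the fingers close. It gives the time, the measured TCP pose, the force and the opening at its end, in the units of the state.
- sense(): the state, without advancing time (a new reading comes with each control period).
- read_camera(name): name is "scene" or "top" or "wrist"; returns (picture, depth): 400x640x3 uint8, red, green, blue; 400x640 float32, m along the optical axis (not along the pixel's ray), 0 where there is no reading.
- camera_params(name): a dict with "camera_matrix" (3x3 intrinsics, pixels), "k1" (the pictures are not rectified: a ray, as slopes to the right and down, at radius r is drawn at 1 + k1 r^2 times it, then the intrinsics apply), "origin" and "attitude" of the camera in the world; the wrist camera has in their place "mount" (4x4, takes a point from camera to tool coordinates, whose origin is the TCP and whose axes are the flange's). Camera axes: x right, y up, looking along -z (the intrinsics and any distortion apply to the point x, -y, -z); pixel columns grow to the right and rows downward; lengths in m; the calibration is good to about 2 mm. A picture is of the moment at which its call begins: read the wrist's pose just before it. camera_params takes no time and is no camera call.
- hand_in(): hands the job in, once; it reports no verdict.
Trained networks look in the newest picture that a camera, given by its name, has taken for a name from the list of things; names that differ only in an ending like _2 or _b are one class to them, and where a whole thing is asked for, a point or a joint stands for the part that bears it (a point fixed in the world has none). Each returns a list of dicts, best first, with "confidence" (0 to 1); they miss things now and then, are a little off and sometimes report something else, mostly with a low value. They report only what shows in the picture. A call takes as long as a camera call. They do not tell look-alikes from the thing itself.
- spot_in(camera, query): "box" ([left, top, right, bottom] in pixels, round what is visible of it).
- outline_of(camera, query): "pixels" (400x640 bool, what is visible of it) and "box" ([left, top, right, bottom] in pixels, round what is visible of it).
- landmark_of(camera, query): "location" ([column, row] in pixels: a listed point, or the origin of a listed thing).
The state is a dict: "time_s": time; "joint_pos": joint angles; "joint_velocities": joint speeds; "joint_efforts": joint torques, N m; "ee_pos": TCP position; "eef_rot": TCP orientation; "contact_force": force on the tool from outside, world axes, zero at the start; "torque": the same for the moment, N m; "opening": opening from 0.0 (shut) to 1.0 (fully open).
Only numpy, scipy, OpenCV 4.12 (cv2) and the standard library are available. Lean on these libraries where they do the work, as an engineer would, in place of code of your own. Each camera call takes 0.05 s, during which the arm holds its last target.

## Working session

There is one attempt and no reset: what is moved stays moved. The work goes in short steps, Python scripts to look and compute and a tool call to move; the robot and the scene stay as the last step left them, time stands still between calls to the robot, and variables do not carry over. Pictures are saved under pics/ and viewed, and the job is handed in when it is done.

Besides the shell and the picture viewer there is one more tool, called after "Call:" as name(argument=value, ...) on one line, values as JSON. step_arm: Moves the arm, as the interface text tells. Its arguments: {"type":"object","properties":{"deltas":{"type":"array","items":{"type":"number"}},"grip_force":{"type":"number"}},"required":["deltas"]}

```bash
mkdir -p pics; ls; python3 - <<'E'
from station import *
import cv2,pickle,numpy as np
s=sense();print(s)
D={}
for c in("scene","top"):
    p,d=read_camera(c);D[c]=(p,d,camera_params(c));cv2.imwrite(f"pics/{c}0.png",p[:,:,::-1])
    print(c,camera_params(c))
    for q in("blank_center","bed_home","head_front","button_top"):
        print(c,q,[(np.round(r['location']),round(r['confidence'],2)) for r in landmark_of(c,q)])
pickle.dump(D,open("d0.pkl","wb"));print(camera_params("wrist"),sense()['time_s'])
E
```

```text
pics
{'time_s': 0.0, 'joint_pos': array([ 1.25640619e+00,  4.80861357e-01,  1.59690793e+00,  1.66950494e-05,
        1.06507323e+00, -4.65551992e-02]), 'joint_velocities': array([ 6.81141075e-05,  9.33548529e-04, -5.16662784e-04, -1.90128163e-04,
       -7.27377049e-04,  4.38693074e-04]), 'joint_efforts': array([-5.18268080e-04, -9.50687027e+01, -4.30158842e+01, -2.62053409e-04,
        1.27677750e-02,  2.35475136e-05]), 'ee_pos': array([0.17190233, 0.62663827, 0.4040404 ]), 'eef_rot': array([-1.19353536e-04,  1.33521536e-01,  9.91045715e-01, -6.13472665e-04]), 'contact_force': array([ 0.72070917, -0.10049345, -0.14425226]), 'torque': array([0.06173954, 0.01169316, 0.02659456]), 'opening': 0.9994078717937268}
scene {'camera_matrix': array([[448.68090815,   0.        , 318.77746296],
       [  0.        , 448.68090815, 202.63216966],
       [  0.        ,   0.        ,   1.        ]]), 'k1': -0.09251256245946585, 'origin': array([1.26040191, 0.27414346, 1.15921027]), 'attitude': array([0.55134599, 0.19712979, 0.28045584, 0.76059317])}
scene blank_center [(array([277., 192.]), 0.91), (
[... 680 characters left out ...]
ray([315., 214.]), 0.49)]
top head_front [(array([255., 145.]), 0.92)]
top button_top [(array([400., 157.]), 0.79), (array([420., 285.]), 0.66)]
{'camera_matrix': array([[317.18969919,   0.        , 317.99275114],
       [  0.        , 317.18969919, 200.0765563 ],
       [  0.        ,   0.        ,   1.        ]]), 'k1': -0.05260307427885498, 'mount': array([[-1.20864893e-04,  9.57190718e-01,  2.89457966e-01,
         7.54123634e-02],
       [ 9.99999866e-01, -3.00354184e-05,  5.16878159e-04,
        -6.12586444e-05],
       [ 5.03444967e-04,  2.89457989e-01, -9.57190586e-01,
         3.23860348e-02],
       [ 0.00000000e+00,  0.00000000e+00,  0.00000000e+00,
         1.00000000e+00]])} 0.5
```

View pics/scene0.png

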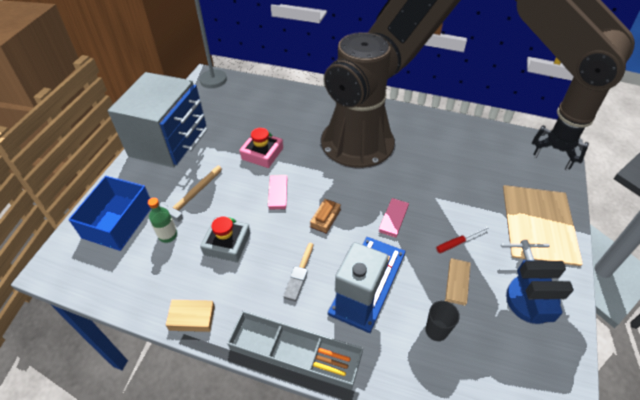

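View pics/top0.png

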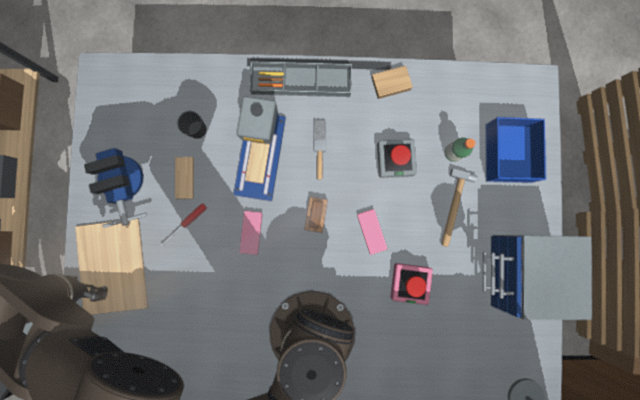

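The top view shows the press at about (260,155) with the pale blank in its bed. The real button, on the grey console, is at (400,155), and the pink decoy is at (415,285). Next I'll measure their poses.

```bash
cat > h.py <<'E'
import numpy as np,cv2
from scipy.spatial.transform import Rotation as R
def pose(P,s=None):
    if 'mount' in P:
        q=s['eef_rot'];T=np.eye(4);T[:3,:3]=R.from_quat(q[[1,2,3,0]]).as_matrix();T[:3,3]=s['ee_pos']
        M=T@P['mount'];return M[:3,:3],M[:3,3]
    q=P['attitude'];return R.from_quat(q[[1,2,3,0]]).as_matrix(),P['origin']
def rays(P,uv):
    uv=np.asarray(uv,float).reshape(-1,1,2)
    return cv2.undistortPoints(uv,P['camera_matrix'],np.array([P['k1'],0,0,0.])).reshape(-1,2)
def at_z(P,uv,z,s=None):
    A,o=pose(P,s);n=rays(P,uv);d=np.c_[n[:,0],-n[:,1],-np.ones(len(n))]@A.T
    return o+d*((z-o[2])/d[:,2])[:,None]
def cloud(P,depth,s=None):
    A,o=pose(P,s);v,u=np.mgrid[0:400,0:640];n=rays(P,np.c_[u.ravel(),v.ravel()]);d=depth.ravel()[:,None]
    return (o+(np.c_[n[:,0],-n[:,1],-np.ones(len(n))]*d)@A.T).reshape(400,640,3)
def proj(P,X,s=None):
    A,o=pose(P,s);c=(np.atleast_2d(X)-o)@A;x=c[:,0]/-c[:,2];y=-c[:,1]/-c[:,2];r=1+P['k1']*(x*x+y*y)
    K=P['camera_matrix'];return np.c_[K[0,0]*x*r+K[0,2],K[1,1]*y*r+K[1,2]]
E
python3 - <<'E'
import pickle;from h import *
D=pickle.load(open("d0.pkl","rb"))
for c,L in(("top",{"blank":(260,160,.03),"home":(259,155,.03),"head":(255,145,.135),"btn":(400,157,.103)}),("scene",{"home":(366,281,.03),"head":(368,260,.135),"btn":(221,222,.103)})):
    P=D[c][2]
    for k,(u,v,z) in L.items(): print(c,k,at_z(P,[[u,v]],z).round(4))
for c in("top","scene"):
    p,d,P=D[c]; X=cloud(P,d);hsv=cv2.cvtColor(p,cv2.COLOR_RGB2HSV)
    b=(hsv[...,0]>105)&(hsv[...,0]<125)&(hsv[...,1]>150)&(abs(X[...,0]-.55)<.25)&(abs(X[...,1]-.15)<.15)&(abs(X[...,2]-.02)<.008)
    print(c,"bed",b.sum(),cv2.minAreaRect(X[b][:,:2].astype(np.float32)),X[b].mean(0))
    r=((hsv[...,0]<8)|(hsv[...,0]>172))&(hsv[...,1]>180)&(X[...,2]>.09)&(X[...,2]<.12)&(X[...,0]>.45)
    print("cap",r.sum(),cv2.minEnclosingCircle(X[r][:,:2].astype(np.float32)),X[r].mean(0))
    w=(hsv[...,0]>8)&(hsv[...,0]<28)&(hsv[...,1]>50)&(abs(X[...,0]-.55)<.15)&(abs(X[...,1]-.17)<.1)&(abs(X[...,2]-.04)<.012)
    print("blank",w.sum(),cv2.minAreaRect(X[w][:,:2].astype(np.float32)) if w.sum()>3 else 0)
p=D['top'][0];cv2.imwrite("pics/topz.png",cv2.resize(p[80:215,215:305,::-1],None,fx=4,fy=4,interpolation=cv2.INTER_CUBIC))
E
```

```text
top blank [[0.5682 0.1849 0.03  ]]
top home [[0.5849 0.1889 0.03  ]]
top head [[0.5982 0.1887 0.135 ]]
top btn [[ 0.5783 -0.2655  0.103 ]]
scene home [[0.5991 0.187  0.03  ]]
scene head [[0.5961 0.1839 0.135 ]]
scene btn [[ 0.581  -0.2693  0.103 ]]
top bed 425 ((0.5864058136940002, 0.18847951292991638), (0.12299821525812149, 0.27965056896209717), 81.90117645263672) [0.56904585 0.17425215 0.01973089]
cap 10 ((0.6033322811126709, -0.25702792406082153), 0.020749002695083618) [ 0.6077544  -0.25785599  0.10155344]
blank 688 ((0.5602039098739624, 0.19478747248649597), (0.06039893254637718, 0.1290985643863678), 82.29473114013672)
scene bed 904 ((0.5876563787460327, 0.1923680603504181), (0.12720060348510742, 0.2895399034023285), 82.3591079711914) [0.59880145 0.21755116 0.01887126]
cap 276 ((0.5887795686721802, -0.26382502913475037), 0.031062660738825798) [ 0.59169359 -0.26210398  0.10035679]
blank 3 0
```

View pics/topz.png

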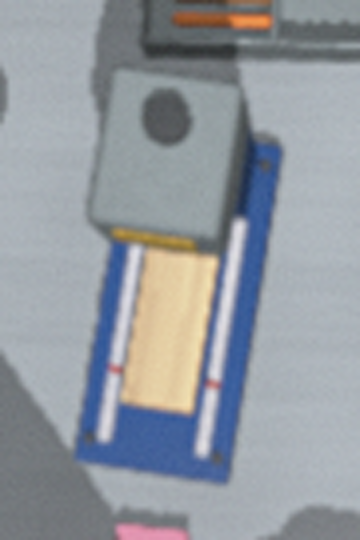

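```bash
python3 - <<'E'
import pickle;from h import *
D=pickle.load(open("d0.pkl","rb"));P=D['top'][2]
f=lambda U,V,z:at_z(P,[[215+(U+.5)/4-.5,80+(V+.5)/4-.5]],z)[0]
mL,mR=f(115,370,.028),f(212,384,.028);bL,bR=f(121,403,.04),f(193,414,.04)
c1,c2,c3=f(77,458,.02),f(228,482,.02),f(283,145,.02)
for n,a in zip("mL mR bL bR c1 c2 c3".split(),(mL,mR,bL,bR,c1,c2,c3)):print(n,a.round(4))
d=(c3-c2)[:2];print("edge yaw",np.degrees(np.arctan2(d[1],d[0])))
for a,b in((mL,mR),(bL,bR),(c1,c2)):
    e=(a-b)[:2];print("cross yaw",np.degrees(np.arctan2(-e[0],e[1])),np.linalg.norm(e))
for y in(-8,):
    x=np.array([np.cos(np.radians(y)),np.sin(np.radians(y))])
    print("home from marks",(mL+mR)[:2]/2+.07*x,"from bed",(c1+c2)[:2]/2+.15*x,"gap",x@((mL+mR)/2-(bL+bR)/2)[:2])
for c in("top","scene"):
    p=D[c][0];P=D[c][2];hsv=cv2.cvtColor(p,cv2.COLOR_RGB2HSV)
    m=(((hsv[...,0]<8)|(hsv[...,0]>172))&(hsv[...,1]>180)&(hsv[...,2]>90)).astype(np.uint8)
    n,l,st,ce=cv2.connectedComponentsWithStats(m)
    for i in range(1,n):
        if st[i,4]>60: print(c,st[i],ce[i].round(1),at_z(P,[ce[i]],.103).round(4))
E
```

```text
mL [0.5266 0.2389 0.028 ]
mR [0.517  0.1581 0.028 ]
bL [0.498 0.231 0.04 ]
bR [0.4904 0.1715 0.04  ]
c1 [0.4533 0.269  0.02  ]
c2 [0.4366 0.1429 0.02  ]
c3 [0.722  0.1062 0.02  ]
edge yaw -7.318166842989935
cross yaw -6.7951894932912165 0.08142654262090479
cross yaw -7.24352276913248 0.05993233372198891
cross yaw -7.537890891312423 0.12724952812531415
home from marks [0.59110159 0.18874128] from bed [0.59348759 0.18509784] gap 0.027708687262683662
scene [252 129  17  13 177] [259.6 134.9] [[ 0.1856 -0.3134  0.103 ]]
scene [212 218  21  17 282] [221.8 226. ] [[ 0.5937 -0.2604  0.103 ]]
scene [437 237  28  15 172] [450.1 243.9] [[0.4507 0.3927 0.103 ]]
```

Rail yaw is about −7.4°, bed_home is near (0.592, 0.187), and the blank is about 28 mm short of home. I'll turn the tool to line up with the rails and close the gripper.

Call:
step_arm(deltas=[0,0,0.13,0,0,0,0,0,0,0.13,0,0,0,0,0,0,0.13,0,0,0,0,0,0,0.13,0,0,0,0,0,0,0.13,0,0,0,0,0,0,0.13,0,0,0,0,0,0,0.13,0,0,0,0,0,0,0.13,0,0,0,0,0,0,0.13,0,0,0,0,0,0,0.13,0,0,0,0,0,0,0.13,0,0,0,0], grip_force=40)

```text
time_s: 1.6
ee_pos: [0.172, 0.6268, 0.4047]
eef_rot: [0.0, 0.752, 0.659, 0.0]
contact_force: [-0.4, 0.7, -0.1]
opening: 0.001
```

Call:
step_arm(deltas=[0,0,0,-0.032,0.0275,0,0,0,0,0,-0.032,0.0275,0,0,0,0,0,-0.032,0.0275,0,0,0,0,0,-0.032,0.0275,0,0,0,0,0,-0.032,0.0275,0,0,0,0,0,-0.032,0.0275,0,0,0,0,0,-0.032,0.0275,0,0,0,0,0,-0.032,0.0275,0,0,0,0,0,-0.032,0.0275,0,0,0,0,0,-0.032,0.0275,0,0,0,0,0,-0.032,0.0275,0,0,0,0,0,-0.029,0.0265,0,0])

```text
time_s: 2.8
ee_pos: [0.4508, 0.2055, 0.405]
eef_rot: [0.0, 0.751, 0.661, 0.0]
contact_force: [1.1, -0.0, 0.4]
opening: -0.001
```

Call:
step_arm(deltas=[0,0,0,0,0,0,0,0,0,0,0,0,0,0])

```text
time_s: 3.0
ee_pos: [0.4504, 0.2066, 0.4047]
eef_rot: [-0.0, 0.751, 0.66, 0.0]
contact_force: [-0.2, -0.4, 0.1]
opening: -0.003
```

```bash
python3 - <<'E'
from station import *;from h import *;import pickle
s=sense();p,d=read_camera("wrist");P=camera_params("wrist")
A,o=pose(P,s);T=R.from_quat(s['eef_rot'][[1,2,3,0]]).as_matrix()
print(s['ee_pos'],T.round(3).tolist(),s['joint_pos'],s['contact_force'])
cv2.imwrite("pics/w1.png",p[:,:,::-1]);pickle.dump((p,d,P,s),open("w1.pkl","wb"))
for q in("bed_home","blank_center"):
    for r in landmark_of("wrist",q): print(q,r['location'],r['confidence'],at_z(P,[r['location']],.03,s).round(4))
E
```

```text
[0.45040029 0.20655166 0.40474196] [[0.129, 0.992, -0.0], [0.992, -0.129, 0.0], [0.0, -0.0, -1.0]] [3.68723531e-01 2.64814246e-01 1.94271326e+00 2.09461754e-04
 9.34039483e-01 4.97907705e-01] [-0.21072337 -0.44326309  0.08912894]
blank_center [213.0, 180.9] 0.88 [[0.3316 0.2144 0.03  ]]
blank_center [422.8, 172.5] 0.75 [[0.5638 0.1939 0.03  ]]
```

View pics/w1.png

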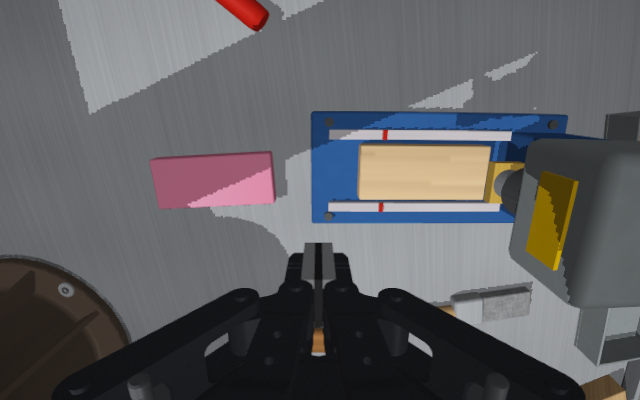

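The wrist view shows the whole bed, with its near edge at column 312. The blank's near end is at column 359, and the rail marks are at (385,135) and (381,207). I'll convert these to positions.

```bash
python3 - <<'E'
import pickle;from h import *
p,d,P,s=pickle.load(open("w1.pkl","rb"));f=lambda u,v,z:at_z(P,[[u,v]],z,s)[0,:2]
pts=dict(c1=f(312,112,.02),c2=f(312,222,.02),c3=f(567,116,.02),mL=f(385,135,.028),mR=f(381,207,.028),bL=f(360,145,.04),bR=f(358,199,.04),bF=f(490,147,.04),bF2=f(490,201,.04))
for k,v in pts.items():print(k,v.round(4))
ang=lambda e:np.degrees(np.arctan2(e[1],e[0]));print(ang(pts['c3']-pts['c1']),ang(pts['c1']-pts['c2'])-90,ang(pts['mL']-pts['mR'])-90,ang(pts['bL']-pts['bR'])-90,ang(pts['bF']-pts['bL']))
x=np.array([.9917,-.1288])
print((pts['c1']+pts['c2'])/2+.15*x,(pts['mL']+pts['mR'])/2+.07*x,"near mid",(pts['bL']+pts['bR'])/2,"blank c",(pts['bL']+pts['bR'])/2+.07*x)
E
```

```text
c1 [0.4508 0.2731]
c2 [0.4338 0.1482]
c3 [0.732  0.2355]
mL [0.5254 0.2397]
mR [0.5151 0.1591]
bL [0.4964 0.2341]
bR [0.4888 0.1758]
bF [0.6334 0.215 ]
bF2 [0.6349 0.1545]
-7.610069130324455 -7.719331470906866 -7.245679372583126 -7.414207075144034 -7.916467154936529
[0.59104169 0.19131998] [0.58967615 0.19037908] near mid [0.49256885 0.2049421 ] blank c [0.56198785 0.1959261 ]
```

Call:
step_arm(deltas=[0,0,0,0.001,0,0.02,0,0,0,0,0,0,0.02,0,0,0,0,0,0,0.02,0,0,0,0,0,0,0.02,0,0,0,0,0,0,0.02,0,0,0,0,0,0,0.02,0,0,0,0,0,0,0.02,0,0,0,0,0,0,0.02,0,0,0,0,0,0,0.02,0,0,0,0,0,0,0.015,0,0,0,0,0,0,0.008,0,0,0,0,0,0,0,0])

```text
time_s: 4.35
ee_pos: [0.4496, 0.2088, 0.201]
eef_rot: [-0.0, 0.75, 0.661, -0.001]
contact_force: [-0.8, -0.3, 0.3]
opening: 0.004
```

Call:
step_arm(deltas=[0,0,0,0,0.004,0,0,0,0,0,0,0.004,0,0,0,0,0,0,0.004,0,0,0,0,0,0,0.004,0,0,0,0,0,0,0.004,0,0,0,0,0,0,0.004,0,0,0,0,0,0,0,0,0])

```text
time_s: 5.05
ee_pos: [0.4746, 0.2051, 0.2018]
eef_rot: [0.0, 0.751, 0.661, 0.0]
contact_force: [-0.7, 1.0, 0.1]
opening: -0.002
```

```bash
python3 - <<'E'
from station import *;from h import *
s=sense();print(s['ee_pos'],s['contact_force']);p,d=read_camera("wrist");cv2.imwrite("pics/w2.png",p[:,:,::-1])
E
```

```text
[0.47463623 0.20511502 0.20176308] [-0.68020859  1.00024314  0.08987886]
```

View pics/w2.png

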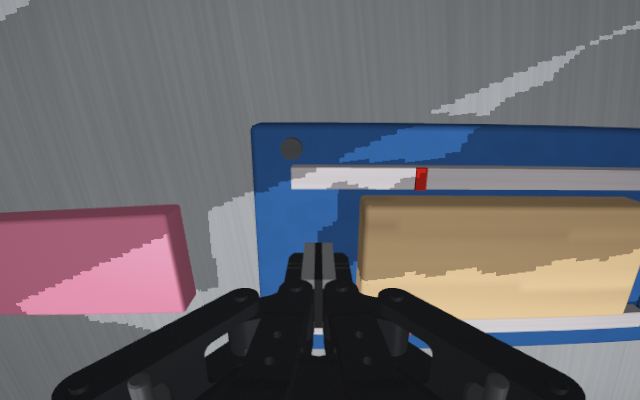

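The fingers are just behind the blank's near end (column 359), and the mark is at column 421. I'll push now.

Call:
step_arm(deltas=[0,0,0,0,0.003,0.001,0,0,0,0,0,0.003,0.001,0,0,0,0,0,0.003,0,0,0,0,0,0,0.003,0,0,0,0,0,0,0.003,0,0,0,0,0,0,0.003,0,0,0,0,0,0,0.003,0,0,0,0,0,0,0.003,0,0])

```text
time_s: 5.9
ee_pos: [0.498, 0.2021, 0.1997]
eef_rot: [-0.0, 0.751, 0.661, -0.0]
contact_force: [-0.1, 1.0, -0.1]
opening: -0.0
```

```bash
python3 - <<'E'
from station import *;from h import *
s=sense();print(s['ee_pos'],s['contact_force']);p,d=read_camera("wrist");cv2.imwrite("pics/w3.png",p[:,:,::-1])
E
```

```text
[0.49804867 0.20210826 0.19971915] [-0.0619199   1.03839634 -0.10644053]
```

View pics/w3.png

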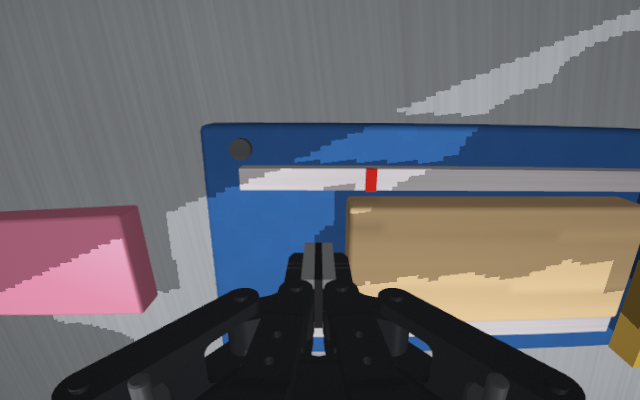

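Call:
step_arm(deltas=[0,0,0,0,0.003,0,0,0,0,0,0,0.003,0,0,0,0,0,0,0.002,0,0,0,0,0,0,0.001,0,0])

```text
time_s: 6.35
ee_pos: [0.507, 0.201, 0.1997]
eef_rot: [0.0, 0.751, 0.661, 0.0]
contact_force: [-1.6, 0.6, 1.2]
opening: -0.0
```

Call:
step_arm(deltas=[0,0,0,0,0.001,0,0,0,0,0,0,0.001,0,0])

```text
time_s: 6.55
ee_pos: [0.5084, 0.2007, 0.1996]
eef_rot: [-0.0, 0.751, 0.661, -0.0]
contact_force: [-7.4, 3.3, 4.9]
opening: 0.0
```

Call:
step_arm(deltas=[0,0,0,0,0.001,0,0,0,0,0,0,0.001,0,0])

```text
time_s: 6.75
ee_pos: [0.5092, 0.2006, 0.1995]
eef_rot: [-0.001, 0.751, 0.661, -0.002]
contact_force: [-17.5, 9.4, 11.1]
opening: -0.001
```

```bash
python3 - <<'E'
from station import *;from h import *
s=sense();print(s['ee_pos'],s['contact_force']);p,d=read_camera("wrist");cv2.imwrite("pics/w4.png",p[:,:,::-1])
E
```

```text
[0.50918721 0.20058522 0.19951536] [-17.51595564   9.41970099  11.14331884]
```

View pics/w4.png

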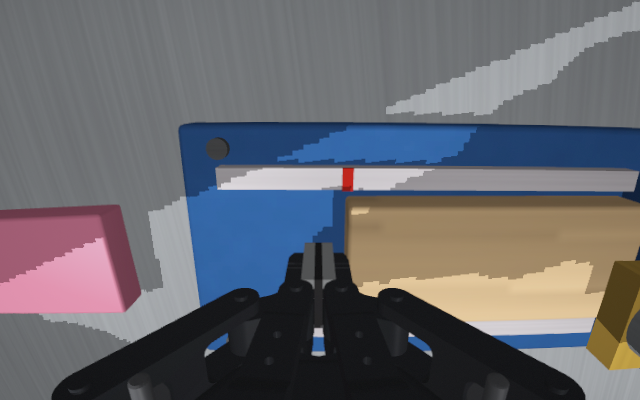

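Force rose sharply and the blank's near end (column 346) lines up with the red mark (column 348), so it is against the stop. I'll back off and lift.

Call:
step_arm(deltas=[0,0,0,0,-0.003,0,0,0,0,0,0,-0.007,0,0,0,0,0,0,-0.015,0,0,0,0,0,0,-0.02,0,0,0,0,0,0,0,-0.03,0,0,0,0,0,0,-0.035,0,0,0,0,0,0,-0.035,0,0,0,0,0,0,-0.035,0,0,0,0,0,0,-0.035,0,0,0,0,0,0,-0.03,0,0,0,0,0,0,0,0])

```text
time_s: 7.9
ee_pos: [0.4669, 0.2066, 0.4035]
eef_rot: [0.001, 0.751, 0.661, 0.003]
contact_force: [0.3, -0.3, -0.1]
opening: -0.005
```

```bash
python3 - <<'E'
from station import *;from h import *
s=sense();P=camera_params("wrist");p,d=read_camera("wrist");print(s['ee_pos'],s['joint_pos'],s['contact_force']);cv2.imwrite("pics/w5.png",p[:,:,::-1])
E
```

```text
[0.46687049 0.20656682 0.40352094] [ 3.57218367e-01  2.85493285e-01  1.91575328e+00 -1.47448303e-04
  9.33532542e-01  4.84269237e-01] [ 0.28570789 -0.34868009 -0.07024804]
```

View pics/w5.png

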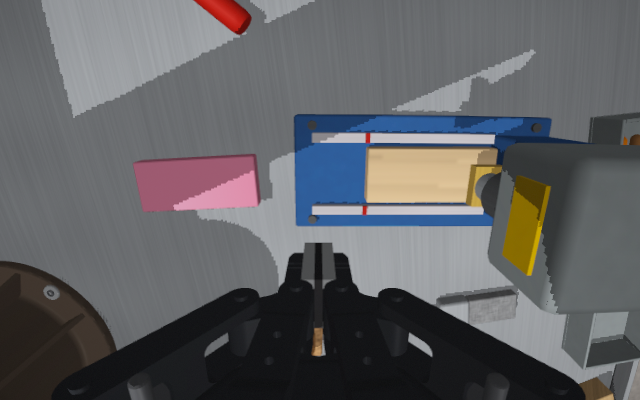

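The blank's near end is level with both red marks, and it stayed there after release. Next I'll move to look at the button.

Call:
step_arm(deltas=[0,0,0,-0.038,0.013,0,0,0,0,0,-0.038,0.013,0,0,0,0,0,-0.038,0.013,0,0,0,0,0,-0.038,0.013,0,0,0,0,0,-0.038,0.013,0,0,0,0,0,-0.038,0.013,0,0,0,0,0,-0.038,0.013,0,0,0,0,0,-0.038,0.013,0,0,0,0,0,-0.038,0.013,0,0,0,0,0,-0.038,0.013,0,0,0,0,0,-0.038,0.013,0,0,0,0,0,-0.038,0.013,0,0])

```text
time_s: 9.15
ee_pos: [0.5628, -0.2675, 0.3981]
eef_rot: [-0.001, 0.751, 0.661, -0.0]
contact_force: [1.3, 0.0, 0.1]
opening: 0.002
```

Call:
step_arm(deltas=[0,0,0,-0.036,0.0135,0,0,0,0,0,-0.036,0.0135,0,0,0,0,0,0,0,0,0,0,0,0,0,0,0,0])

```text
time_s: 9.55
ee_pos: [0.5803, -0.3413, 0.3978]
eef_rot: [-0.001, 0.751, 0.66, -0.0]
contact_force: [0.0, 0.4, -1.1]
opening: -0.0
```

```bash
python3 - <<'E'
from station import *;from h import *
s=sense();P=camera_params("wrist");p,d=read_camera("wrist");print(s['ee_pos'],s['joint_pos'],s['contact_force'],s['time_s']);cv2.imwrite("pics/w6.png",p[:,:,::-1])
for r in landmark_of("wrist","button_top"): print(r['location'],r['confidence'],at_z(P,[r['location']],.103,s))
X=cloud(P,d,s);hsv=cv2.cvtColor(p,cv2.COLOR_RGB2HSV)
m=((hsv[...,0]<8)|(hsv[...,0]>172))&(hsv[...,1]>180)&(abs(X[...,2]-.103)<.005)
Y=X[m];print(m.sum(),Y.mean(0),cv2.minEnclosingCircle(Y[:,:2].astype(np.float32)))
E
```

```text
[ 0.58027761 -0.34130076  0.39779203] [-5.76720446e-01  5.19894656e-01  1.54470011e+00  8.73212589e-05
  1.07928418e+00 -4.48285597e-01] [ 0.0201622   0.42277898 -1.06189276] 9.55
[317.4, 105.0] 0.84 [[ 0.58702848 -0.26774355  0.103     ]]
4768 [ 0.58463827 -0.26572795  0.10124419] ((0.5845226645469666, -0.26649680733680725), 0.03151252493262291)
```

View pics/w6.png

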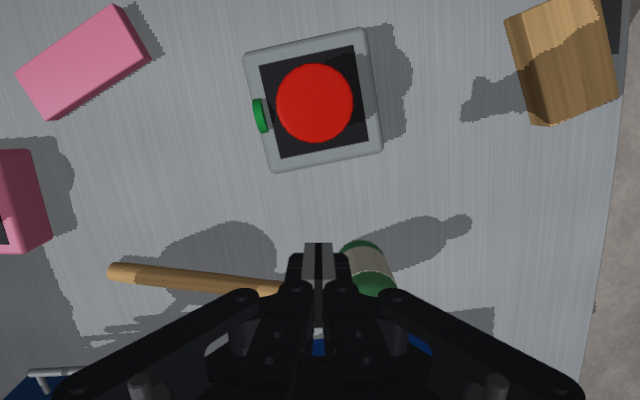

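The red cap is centred at pixel (315,104), which is (0.585, −0.2665). I'll move over it and come down to about 15 mm above.

Call:
step_arm(deltas=[0,0,0,0.025,-0.0015,0,0,0,0,0,0.025,-0.0015,0,0,0,0,0,0.025,-0.0017,0.01,0,0,0,0,0,0,0.025,0,0,0,0,0,0,0.025,0,0,0,0,0,0,0.025,0,0,0,0,0,0,0.02,0,0,0,0,0,0,0.003,0,0,0,0,0,0,0,0,0,0,0,0,0,0,0])

```text
time_s: 10.65
ee_pos: [0.5859, -0.2655, 0.2929]
eef_rot: [0.001, 0.75, 0.661, 0.0]
contact_force: [0.5, -0.1, 1.5]
opening: 0.003
```

Call:
step_arm(deltas=[0,0,0,0,0,0.004,0,0,0,0,0,0,0.004,0,0,0,0,0,0,0.002,0,0,0,0,0,0,0,0])

```text
time_s: 11.05
ee_pos: [0.5854, -0.2658, 0.2814]
eef_rot: [-0.0, 0.751, 0.661, -0.0]
contact_force: [0.4, -0.4, 1.0]
opening: 0.0
```

Call:
step_arm(deltas=[0,0,0,0,0,0.002,0,0,0,0,0,0,0.002,0,0,0,0,0,0,0,0])

```text
time_s: 11.35
ee_pos: [0.5854, -0.2657, 0.2774]
eef_rot: [-0.0, 0.751, 0.661, -0.0]
contact_force: [1.0, 0.5, 0.1]
opening: -0.0
```

Call:
step_arm(deltas=[0,0,0,0,0,0.002,0,0,0,0,0,0,0.001,0,0,0,0,0,0,0,0])

```text
time_s: 11.65
ee_pos: [0.5856, -0.2658, 0.2747]
eef_rot: [0.0, 0.751, 0.661, 0.0]
contact_force: [-0.5, -0.4, 3.5]
opening: -0.001
```

Call:
step_arm(deltas=[0,0,0,0,0,0.002,0,0,0,0,0,0,0.001,0,0,0,0,0,0,0,0])

```text
time_s: 11.95
ee_pos: [0.5856, -0.2658, 0.2716]
eef_rot: [0.0, 0.751, 0.661, 0.0]
contact_force: [0.7, -0.9, 3.9]
opening: -0.002
```

Contact came at about 0.276, so I'll creep towards the halfway stop, expected near 0.266.

Call:
step_arm(deltas=[0,0,0,0,0,0.002,0,0,0,0,0,0,0.001,0,0,0,0,0,0,0,0])

```text
time_s: 12.25
ee_pos: [0.5856, -0.2658, 0.2686]
eef_rot: [0.0, 0.751, 0.661, 0.0]
contact_force: [-0.2, -0.6, 4.5]
opening: 0.002
```

Call:
step_arm(deltas=[0,0,0,0,0,0.001,0,0,0,0,0,0,0.0005,0,0,0,0,0,0,0,0])

```text
time_s: 12.55
ee_pos: [0.5856, -0.2658, 0.2672]
eef_rot: [0.0, 0.751, 0.661, 0.0]
contact_force: [0.2, -0.7, 4.6]
opening: 0.004
```

```bash
python3 - <<'E'
from station import *
s=sense();print(s['ee_pos'],s['contact_force'],s['joint_efforts'][:3])
E
```

```text
[ 0.58561243 -0.26576944  0.26718865] [ 0.22024283 -0.70920288  4.64252084] [ 8.61620461e-02 -9.65418935e+01 -3.19859505e+01]
```

Call:
step_arm(deltas=[0,0,0,0,0,0.0005,0,0,0,0,0,0,0,0])

```text
time_s: 12.75
ee_pos: [0.5856, -0.2658, 0.2667]
eef_rot: [0.0, 0.751, 0.661, 0.0]
contact_force: [0.2, 0.1, 4.4]
opening: -0.001
```

Call:
step_arm(deltas=[0,0,0,0,0,0.0005,0,0,0,0,0,0,0,0])

```text
time_s: 12.95
ee_pos: [0.5856, -0.2658, 0.2664]
eef_rot: [0.0, 0.751, 0.661, 0.0]
contact_force: [-0.4, -0.7, 7.7]
opening: 0.0
```

Force has passed 5 N and motion has slowed, so this is the halfway stop. I'll hold here for about 1 s.

Call:
step_arm(deltas=[0,0,0,0,0,0,0,0,0,0,0,0,0,0])

```text
time_s: 13.15
ee_pos: [0.5856, -0.2658, 0.2664]
eef_rot: [0.0, 0.751, 0.661, 0.0]
contact_force: [-0.7, 0.5, 7.0]
opening: 0.0
```

```bash
python3 - <<'E'
from station import *;import cv2
s=sense();print(s['ee_pos'],s['contact_force'])
p,d=read_camera("scene");cv2.imwrite("pics/s7.png",cv2.resize(p[180:280,170:290,::-1],None,fx=5,fy=5,interpolation=cv2.INTER_CUBIC));s=sense();print(s['ee_pos'],s['contact_force'],s['time_s'])
E
```

```text
[ 0.58559777 -0.2657724   0.26640319] [-0.65912752  0.49075415  6.98884808]
[ 0.58561277 -0.26578002  0.26640728] [-0.33383804 -0.52963907  7.01793824] 13.2
```

View pics/s7.png

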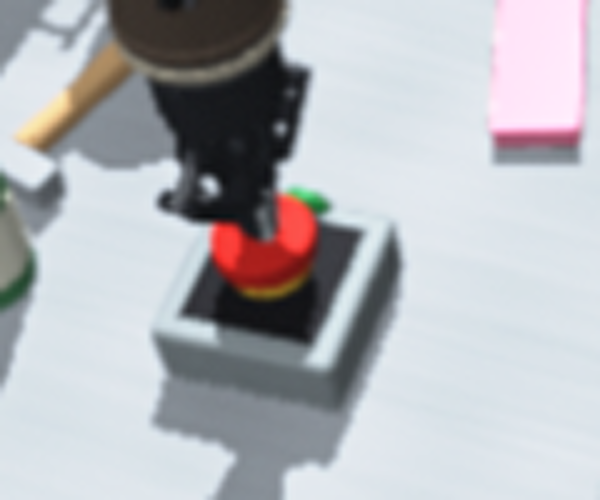

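The cap is resting on the yellow collar with no gap between them, and the gap below the collar is still open. Force is steady at 7 N, under the 14 N of stage two. At the stop since about 12.9 s, I'll hold about 0.8 s more.

Call:
step_arm(deltas=[0,0,0,0,0,0,0,0,0,0,0,0,0,0,0,0,0,0,0,0,0,0,0,0,0,0,0,0,0,0,0,0,0,0,0,0,0,0,0,0,0,0,0,0,0,0,0,0,0,0,0,0,0,0,0,0])

```text
time_s: 14.0
ee_pos: [0.5856, -0.2658, 0.2664]
eef_rot: [0.0, 0.751, 0.661, 0.0]
contact_force: [0.4, -0.5, 6.6]
opening: 0.002
```

Call:
step_arm(deltas=[0,0,0,0,0,0.002,0,0,0,0,0,0,0.002,0,0,0,0,0,0,0.002,0,0,0,0,0,0,0.002,0,0,0,0,0,0,0,0])

```text
time_s: 14.5
ee_pos: [0.5856, -0.2657, 0.2585]
eef_rot: [0.0, 0.751, 0.661, 0.0]
contact_force: [0.1, 0.6, 8.7]
opening: -0.003
```

Call:
step_arm(deltas=[0,0,0,0,0,0.001,0,0,0,0,0,0,0.001,0,0,0,0,0,0,0,0])

```text
time_s: 14.8
ee_pos: [0.5856, -0.2658, 0.2566]
eef_rot: [0.0, 0.751, 0.661, 0.0]
contact_force: [-1.3, 0.5, 10.2]
opening: 0.002
```

Call:
step_arm(deltas=[0,0,0,0,0,0.001,0,0,0,0,0,0,0,0])

```text
time_s: 15.0
ee_pos: [0.5857, -0.2658, 0.2562]
eef_rot: [0.0, 0.751, 0.661, 0.0]
contact_force: [-2.4, 2.0, 20.1]
opening: -0.001
```

Call:
step_arm(deltas=[0,0,0,0,0,0.0006,0,0,0,0,0,0,0,0])

```text
time_s: 15.2
ee_pos: [0.5857, -0.2658, 0.2561]
eef_rot: [0.001, 0.751, 0.661, 0.0]
contact_force: [-4.3, 2.6, 26.1]
opening: 0.001
```

Call:
step_arm(deltas=[0,0,0,0,0,-0.004,0,0,0,0,0,0,-0.01,0,0,0,0,0,0,-0.02,0,0,0,0,0,0,-0.03,0,0,0,0,0,0,-0.03,0,0,0,0,-0.025,0,-0.03,0,0,0,0,-0.025,0,0,0,0,0,0,-0.025,0,0,0,0,0,0,0,0,0,0])

```text
time_s: 16.1
ee_pos: [0.5753, -0.3426, 0.3789]
eef_rot: [0.0, 0.751, 0.66, -0.0]
contact_force: [-0.1, 0.4, -0.1]
opening: 0.001
```

```bash
python3 - <<'E'
from station import *;from h import *
s=sense();P=camera_params("wrist");p,d=read_camera("wrist")
X=cloud(P,d,s);hsv=cv2.cvtColor(p,cv2.COLOR_RGB2HSV)
m=((hsv[...,0]<8)|(hsv[...,0]>172))&(hsv[...,1]>180)&(abs(X[...,2]-.09)<.03)
print(s['ee_pos'],s['contact_force'],"cap z",m.sum(),np.median(X[m],0))
a,_=read_camera("scene");b,_=read_camera("top")
cv2.imwrite("pics/s8.png",a[:,:,::-1]);cv2.imwrite("pics/t8.png",b[:,:,::-1])
cv2.imwrite("pics/s8z.png",cv2.resize(a[180:330,170:430,::-1],None,fx=3,fy=3,interpolation=cv2.INTER_CUBIC))
E
```

```text
[ 0.57534021 -0.34256171  0.37887201] [-0.11505653  0.40680441 -0.13348283] cap z 5249 [ 0.58463008 -0.26540576  0.09121754]
```

View pics/s8z.png

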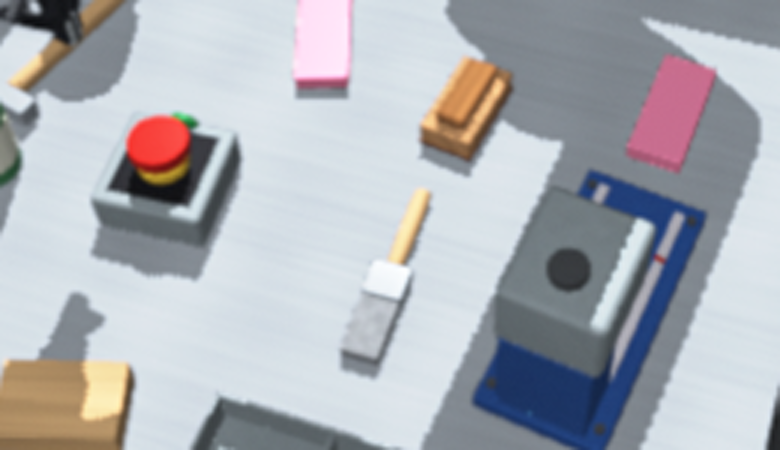

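View pics/t8.png

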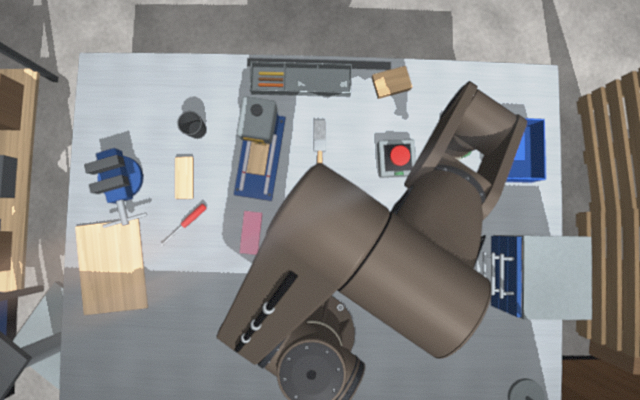

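The cap sprang back to z = 0.091, exactly 10 mm below its first reading of 0.101, so stage two is fully down and latched. The blank is still level with the marks and the bystanders haven't moved. Handing in.

```bash
python3 - <<'E'
from station import *
print(hand_in())
E
```

```text
the job is handed in; nothing more can be done
None
```

The blank is against the back stop, and the button was pressed to halfway, held, then pressed fully down and released. I handed the job in at about 16 s; no verdict was reported.

- **Blank:** I pushed it until the force rose sharply to about 17 N along the rails. After release, its near end was level with both red rail marks in the wrist picture, and it was still there in the last top picture. During the last push the sensor also showed about 9 N sideways and 11 N upward. I didn't look into that, but the blank stayed straight.
- **Halfway stop:** The arm held there for about 1.1 s at a steady 7 N, well under the 14 N that starts the second stage. The picture showed the cap on the collar and the lower gap still open.
- **Full press:** The cap went down another 10 mm to a hard stop at 26 N. Partway through, the force read only 9–10 N rather than the stated 14 N. After release, the cap top was 10 mm lower than at the start (z 0.101 to 0.091), which matches a latched second stage.
- **Everything else:** The bystanders and the pink look-alikes look unmoved in the pictures, though the arm hid the glue bottle and part of the hammer in the last top view. The gripper finished clear in the air with about zero force.

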